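# Open the steam cleaner's safety cap and seat its filling funnel

## Task

Get the steam cleaner ready for filling: push its orange safety cap down against the spring, turn it anticlockwise until it meets its stop, let it rise, lift it off and stand it upright on the worktop. Then take the blue funnel out of the mug and seat it fully home and upright in the open filler neck. Press the cap only as hard as its spring asks and do not wrench it against its catch or its stop, set things down gently, and leave the mug and the other things where they stand.

Things in the scene. Friction and masses are not known exactly. Their poses are not given: they have to be found in the camera images.
- steam_cleaner: White and grey compact steam cleaner, 213 x 153 mm, fixed; its round grey deck (108 mm across) is 105 mm high. Origin: centre of its underside; z up, front (hose socket, lamps, switch) to its -x. A black carrying handle crosses its rear half, 30 to 68 mm behind the origin, up to 145 mm high. The filler neck, a grey collar 53 mm across, stands 40 mm ahead of the origin, top at 129 mm.
- neck_mouth (a point): Centre of the filler neck's mouth, level with the collar's top. A round opening of 27 mm with two side slots that let the cap's lugs through, over 45 mm deep; a sprung black seat ring (hole 21 mm) lies 6 to 8 mm down inside. The slots are hidden under the cap.
- cap: Orange safety cap, 66 mm across its ribbed rim, 44 mm high, about 60 g. Origin: centre of its underside (lower end of stem and skirt, on which it can stand); z up. At the start it is locked on the neck, origin 121 mm above the worktop. To unlock: push down, turn anticlockwise seen from above, let up at the stop: the spring lifts it about 2 mm above its first height and it comes straight off.
- cap_face (a point): Centre of the cap's flat top face, 22 mm above the cap's origin. On it stands the grip bar: 52 mm long (along the cap's x), 14 mm wide (y), 22 mm tall. Grip the bar with the fingertips on or just above the face, so that they push it. Face to push: spring 5.4 N at first, then 0.9 N more a mm; free of the catch at 5 mm, and at 9.5 mm it meets the collar hard.
- cap_lugs (a point): Middle of the two lugs on the cap's stem, inside the neck (2 mm above the cap's origin). They lie behind catch teeth 4.5 mm deep, with play: under the push the cap turns 1.0 to 1.47 rad, not known beforehand, to a hard stop; it comes off at the stop or up to 0.05 rad before it. Turning takes about 0.1 N m. Over 32 N between cap and steam cleaner breaks lug, catch or stop.
- funnel: Blue stepped funnel, about 50 g, mouth 91 mm across. Origin: on its axis at the underside of its seating flange (37 mm across); z up. Below: a 23.6 mm collar 4 mm deep, tapering over 5 mm to a 14 mm spout that ends 34 mm below the origin. Above: cone, flat step at 26 mm, rim at 43 mm. At first it stands upright with its step on the mug's rim. Home in the neck its origin is at neck_mouth.
- funnel_tab (a point): Place to grip the funnel: on its upright tab, 23 mm above the rim and 10 mm below the tab's top, at x = -44.5, z = 66 mm in the funnel's frame. The tab stands on the rim and is 9 mm thick (along the funnel's x, from the axis outwards) and 24 mm wide (y). The funnel lifts straight out of the mug by it.
- mug: White mug with coloured stripes, 80 mm across, 89 mm high, standing upright. Its axis is 17.5 mm to its origin's +y; the handle points to its -y. Origin on its underside.
- salt_shaker: Small glass salt shaker, 44 mm across, 90 mm high, origin under its centre.
- spice_jar: Spice jar with a dark cap, 41 mm across, 105 mm high, origin under its centre.
- lemon: Yellow lemon, 78 x 55 mm, lying on the worktop, origin under its centre.
Things that resemble listed ones, but are neither listed nor needed, are in the scene too. Leave any brown, pink or purple look-alike of the cap alone.

How it is judged:
By the outcome, as a careful person would: the job done as asked, in the order asked, and still so for the second after the job is handed in, with the robot touching nothing.
It also fails if it takes over 72 s, if anything falls off the work surface, if the arm or the gripper's body presses on something with over 40 N, if the wrist force passes 120 N, or if a joint passes its speed limit or range.

## Robot

A 7-joint arm with a two-finger parallel gripper is mounted at the origin on a cart in front of the work surface, level with it; the furniture and walls round the work are solid. World frame = base frame: x ahead of the robot, y to its left, z up, the work surface at z = 0. Lengths are in m, angles in rad, forces in N, time in s.
With the tool pointing down it reaches from about 0.4 to 0.875 m from the base axis. Payload 19.3 kg.
Tool frame: the origin (TCP) lies midway between the tips of the shut fingers; the grasp point (between the pads) lies 19 mm behind it; z points along the fingers, y is the line along which they close (so a half turn about z gives the same grasp; the last joint's range is limited). The gripper opens to 85 mm and grips with 20 to 120 N. Pads are 22 mm wide; open, the fingers measure 114 mm over their backs; the gripper's body (76 mm by 85 mm) begins 54 mm behind the grasp point. The pads swing forward as they close: fully open they stand 13 mm farther back than shut.
Start: joints at [-1.195, 0.521, -0.036, 1.599, 0.021, 1.021, -0.113], TCP at [0.27, 0.564, 0.231] pointing down, gripper open.
Joint ranges: [-2.91, 2.91], [-0.3, 2.13], [-1.5, 1.42], [0.17, 2.43], [-1.26, 4.41], [0.16, 1.93], [-2.52, 2.52]. Speed limits (rad/s): [1.89, 1.89, 2.39, 2.39, 3.01, 3.01, 3.01].

## Interface

Orientations are given as a unit quaternion [x, y, z, w].
In Python, from workcell import robot gives the robot as it stands. The module is installed in compiled form; this text tells all that it offers.
- The arm moves only by the tool send_rows, never from a script. Its argument "commands" is text: rows parted by semicolons, each of 4 numbers parted by spaces: the shift along the tool's x, y, z in mm, then the turn about the tool's z in rad. A call has 1 to 5 rows; each row shifts and turns the commanded pose from where the row before left it, along the tool's axes as they then stand; what a row does not reach is not made up. A row lasts 1/10 s, in which the tool goes at most 50 mm and 8.59 degrees, less where a joint would pass 70% of its speed; a pose out of reach is approached as far as the arm can. A call with a gripper value outside its range is refused whole. "claw" is the opening, from -1 (shut) to 1 (fully open), set as the call begins (left out, the last holds). The fingers move at their own pace and stop on an object; "force" is the grip in N (left out, the last holds). Time passes only in rows, so rows that do not move let the fingers close. It gives the time, the measured TCP pose, the force, the opening and the grip force at its end, in the units of the state.
- robot.observe(): the state, without advancing time (a new reading comes with each control period).
- robot.snapshot(name): name is "scene" or "side" or "wrist"; returns a dict with "frame" (420x560x3 uint8, red, green, blue), "z_map" (420x560 float32, m along the optical axis (not along the pixel's ray), 0 where there is no reading), "mtx" (3x3 intrinsics, pixels), "k1" (the pictures are not rectified: a ray, as slopes to the right and down, at radius r is drawn at 1 + k1 r^2 times it, then the intrinsics apply), "rvec" (rotation vector, rad) and "tvec" (3), from world to camera coordinates, as OpenCV has them; the wrist camera has in their place "tool_from_camera" (4x4, takes a point from camera to tool coordinates, whose origin is the TCP and whose axes are the flange's). Camera axes: x right, y down, z forward; pixel columns grow to the right and rows downward; lengths in m; the calibration is good to about 2 mm. A picture is of the moment at which its call begins: read the wrist's pose just before it.
- robot.close_job(): hands the job in; it is judged then, once.
The state is a dict: "time_s": time; "q": joint angles; "joint_velocities": joint speeds; "joint_efforts": joint torques, N m; "eef_pos": TCP position; "orientation": TCP orientation; "wrist_force": force on the tool from outside, world axes, zero at the start; "ft_torque": the same for the moment, N m; "grip_width": finger opening in m; "grasp_force": force on a finger pad.
Only numpy, scipy, OpenCV 4.12 (cv2) and the standard library are available. Lean on these libraries where they do the work, as an engineer would, in place of code of your own. Each camera call takes 0.05 s, during which the arm holds its last target. There are 200 camera calls.

## Working session

There is one attempt and no reset: what is moved stays moved. The work goes in short steps, Python scripts to look and compute and a tool call to move; the robot and the scene stay as the last step left them, time stands still between calls to the robot, and variables do not carry over. Pictures are saved under pics/ and viewed, at most 11 in all, crops included, and the job is handed in when it is done.

Besides the shell and the picture viewer there is one more tool, called in YAML: its name, and indented under it one key for each argument. send_rows: Moves the arm, as the interface text tells. Its arguments: {"type":"object","properties":{"commands":{"type":"string"},"claw":{"type":"number"},"force":{"type":"number"}},"required":["commands"]}

```bash
mkdir -p pics; cat > h.py <<'E'
import numpy as np, cv2
from workcell import robot
from scipy.spatial.transform import Rotation as R
def snap(n):
    s=robot.observe(); d=robot.snapshot(n)
    if n=="wrist":
        T=np.eye(4);T[:3,:3]=R.from_quat(s["orientation"]).as_matrix();T[:3,3]=s["eef_pos"]
        d["W"]=T@np.array(d["tool_from_camera"])
    else:
        T=np.eye(4);T[:3,:3]=cv2.Rodrigues(np.array(d["rvec"],float))[0];T[:3,3]=np.ravel(d["tvec"]);d["W"]=np.linalg.inv(T)
    return d
def cloud(d):
    h,w=d["z_map"].shape
    u,v=np.meshgrid(np.arange(w,dtype=np.float32),np.arange(h,dtype=np.float32))
    p=cv2.undistortPoints(np.stack([u,v],-1).reshape(-1,1,2),np.array(d["mtx"],float),np.array([d["k1"],0,0,0],float)).reshape(h,w,2)
    z=d["z_map"][...,None]; c=np.concatenate([p*z,z],-1)
    P=c@d["W"][:3,:3].T+d["W"][:3,3]; P[d["z_map"]==0]=np.nan
    return P
def save(d,f): cv2.imwrite("pics/"+f,cv2.cvtColor(d["frame"],cv2.COLOR_RGB2BGR))
E
python3 - <<'E'
from h import *
for n in("scene","side","wrist"):
    d=snap(n);save(d,n+"0.png");np.savez(n+"0.npz",P=cloud(d),f=d["frame"]);print(n,d["W"].round(3).tolist())
s=robot.observe();print(s)
E
```

```text
scene [[0.811, -0.245, 0.531, 0.052], [-0.584, -0.373, 0.721, -0.663], [0.021, -0.895, -0.446, 0.533], [0.0, 0.0, 0.0, 1.0]]
side [[0.986, 0.144, -0.086, 0.675], [0.167, -0.789, 0.591, -0.614], [0.017, -0.597, -0.802, 0.984], [0.0, 0.0, 0.0, 1.0]]
wrist [[0.43, 0.863, 0.265, 0.202], [0.903, -0.41, -0.127, 0.596], [-0.001, 0.294, -0.956, 0.374], [0.0, 0.0, 0.0, 1.0]]
{'time_s': 0.15, 'q': array([-1.19520411,  0.52183313, -0.03635637,  1.59988537,  0.02119966,
        1.02111861, -0.11282701]), 'joint_velocities': array([-0.00114664, -0.00153171,  0.00114212, -0.00207652, -0.00093837,
       -0.0006667 , -0.00162881]), 'joint_efforts': array([ 2.49793702e-03, -9.27393293e+01,  1.98094033e+00, -3.70058620e+01,
        1.79895182e-02,  6.35741642e-03, -8.21803246e-05]), 'eef_pos': array([0.2693815 , 0.56367383, 0.23088205]), 'orientation': array([ 2.21061936e-01,  9.75259676e-01, -4.23546806e-04, -7.32943369e-05]), 'wrist_force': array([ 0.73149209, -0.41569058,  0.30887621]), 'ft_torque': array([ 0.02212333, -0.0007157 , -0.03122619]), 'grasp_force': 0.0, 'grip_width': 0.08515300351266257}
```

View pics/scene0.png

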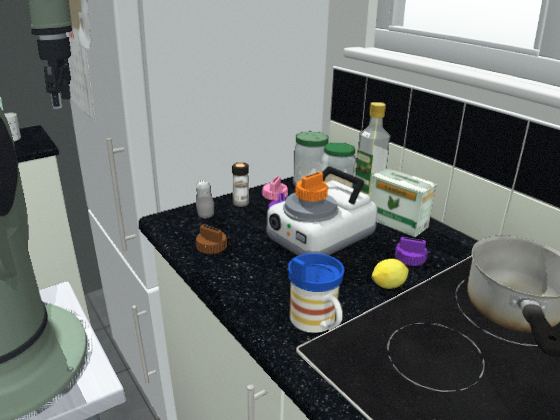

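View pics/side0.png

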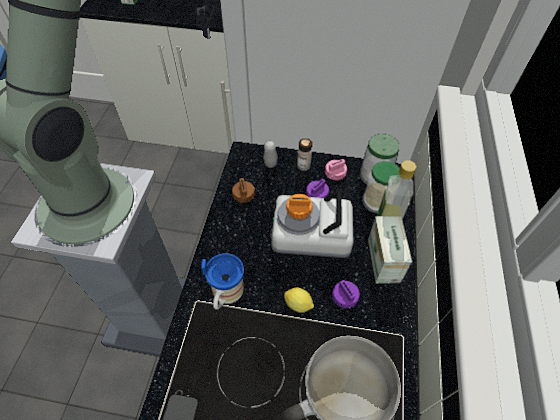

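The orange cap is at scene (313,187) and side (299,207), on the white cleaner with the black handle. Look-alikes are brown (211,240), pink (275,188), purple (411,252) and a second purple (280,198), all in scene pixels. I choose the orange one. The funnel is at scene (316,268) and side (225,270), and its tab is at side (206,266).

```bash
python3 - <<'E'
from h import *
a={}
for n in("scene","side"):
    z=np.load(n+"0.npz");P=z["P"];hsv=cv2.cvtColor(z["f"],cv2.COLOR_RGB2HSV);H,S,V=[hsv[...,i].astype(int) for i in range(3)]
    ok=np.isfinite(P[...,0])&(P[...,0]>.3)&(P[...,0]<1.2)&(P[...,2]>0.01)&(P[...,2]<.35)
    org=ok&(H>=5)&(H<=16)&(S>190)&(V>120)&(P[...,2]>.12)
    blu=ok&(H>=98)&(H<=118)&(S>150)
    print(n,"org",org.sum(),"blue",blu.sum())
    q=P[org]; print(" z hist",np.percentile(q[:,2],[1,10,50,90,99]).round(4))
    t=q[q[:,2]>.157]; print(" bar top n",len(t),t.mean(0).round(4),t.min(0).round(4),t.max(0).round(4),"minAreaRect",cv2.minAreaRect((t[:,:2]*1000).astype(np.float32)))
    r=q[(q[:,2]>.128)&(q[:,2]<.148)]; print(" rim rect",cv2.minEnclosingCircle((r[:,:2]*1000).astype(np.float32)))
    b=P[blu];print(" blue z",np.percentile(b[:,2],[1,10,50,90,99]).round(4))
    zr=.063+.043
    top=b[b[:,2]>.112];print(" tab",len(top),top.mean(0).round(4) if len(top) else "",cv2.minAreaRect((top[:,:2]*1000).astype(np.float32)) if len(top) else "")
    rim=b[(b[:,2]>.098)&(b[:,2]<.111)];print(" rim",cv2.minEnclosingCircle((rim[:,:2]*1000).astype(np.float32)), "z99",np.percentile(rim[:,2],95))
    vs,us=np.where(org);print(" px org",us.min(),us.max(),vs.min(),vs.max())
f=[]
for n,(u0,v0,u1,v1) in {"side":(185,180,365,320),"scene":(255,150,435,290)}.items():
    c=cv2.imread(f"pics/{n}0.png")[v0:v1,u0:u1]; f.append(cv2.resize(c,(800,620),interpolation=cv2.INTER_CUBIC)[:, :])
cv2.imwrite("pics/c1.png",cv2.resize(f[0],(770,600)))
# steam cleaner white body and black handle, from side
z=np.load("side0.npz");P=z["P"];g=z["f"].astype(int)
m=(P[...,2]>.11)&(P[...,2]<.16)&(P[...,0]>.6)&(P[...,0]<1.)&(g.max(-1)<70)
vs,us=np.where(m);k=(us>315)&(us<350)&(vs>190)&(vs<240);h=P[vs[k],us[k]];print("handle",len(h),h.mean(0),cv2.minAreaRect((h[:,:2]*1000).astype(np.float32)))
w=(P[...,2]>.04)&(P[...,2]<.11);vs,us=np.where(w);k=(us>268)&(us<358)&(vs>190)&(vs<260);h=P[vs[k],us[k]];print("body",cv2.minAreaRect((h[:,:2]*1000).astype(np.float32)))
E
```

```text
scene org 656 blue 2431
 z hist [0.1223 0.1266 0.1424 0.1598 0.1648]
 bar top n 90 [ 6.176e-01 -1.000e-04  1.616e-01] [ 0.5959 -0.0054  0.1571] [0.6469 0.0067 0.1657] minAreaRect ((621.1865234375, -0.17358970642089844), (11.860441207885742, 51.036964416503906), 87.66033935546875)
 rim rect ((620.5281982421875, 3.3525009155273438), 32.46774673461914)
 blue z [0.0702 0.0813 0.1032 0.2406 0.2898]
 tab 947 [ 0.8164 -0.1033  0.1965] ((767.3529663085938, 32.971405029296875), (642.6607055664062, 550.8690795898438), 75.38468933105469)
 rim ((471.98699951171875, -190.95907592773438), 48.912296295166016) z99 0.10758736447483226
 px org 296 326 173 200
side org 364 blue 1389
 z hist [0.1235 0.1315 0.1432 0.1605 0.1649]
 bar top n 51 [6.234e-01 4.000e-04 1.618e-01] [ 0.5989 -0.0043  0.1572] [0.6474 0.008  0.1659] minAreaRect ((623.2461547851562, 1.7686724662780762), (48.27254104614258, 10.738357543945312), 2.0747978687286377)
 rim rect ((623.9259033203125, 5.472156047821045), 33.9783935546875)
 blue z [0.0666 0.075  0.0934 0.1956 0.2303]
 tab 304 [ 0.8371 -0.1538  0.1846] ((691.3239135742188, -67.36911010742188), (757.644287109375, 527.8656616210938), 89.68682098388672)
 rim ((562.3570556640625, -125.38233184814453), 156.06861877441406) z99 0.10848937199876327
 px org 287 311 194 218
handle 284 [0.71466545 0.0102801  0.13578838] ((709.0177001953125, 11.429153442382812), (38.682682037353516, 113.24742889404297), 4.833244800567627)
body ((661.7044067382812, 7.0404052734375), (214.1477508544922, 149.609130859375), 5.431168556213379)
```

View pics/c1.png

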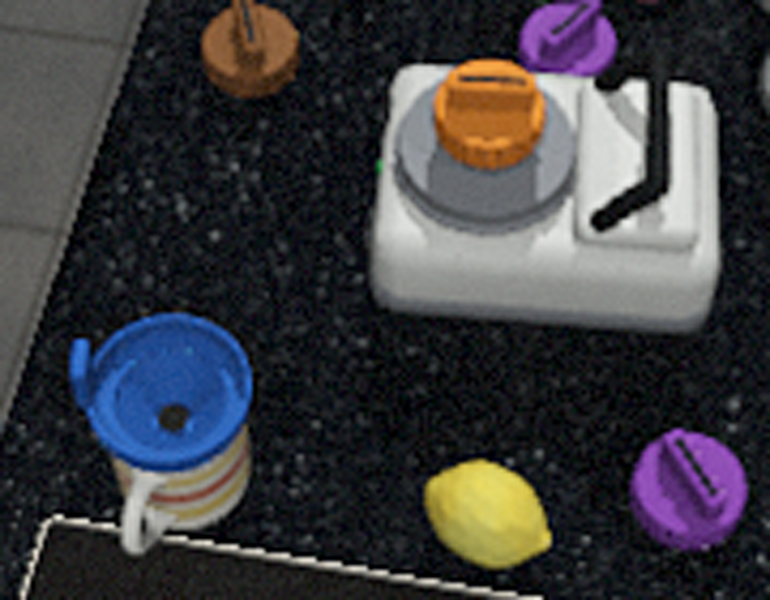

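```bash
python3 - <<'E'
from h import *
S=np.load("scene0.npz");D=np.load("side0.npz")
A=np.concatenate([S["P"].reshape(-1,3),D["P"].reshape(-1,3)]);A=A[np.isfinite(A[:,0])]
def grid(lo,hi,n):
    k=A[(A[:,2]>lo)&(A[:,2]<hi)]
    H,_,_=np.histogram2d(k[:,0],k[:,1],bins=[np.arange(.2,1.05,.03),np.arange(-.4,.75,.03)])
    print(n,"rows x .2.., cols y -.4..");[print("%.2f "%(.2+.03*i)+"".join("#" if c>3 else "." for c in r)) for i,r in enumerate(H)]
grid(.2,.8,"tall");grid(-.01,.012,"worktop");grid(.015,.2,"things")
E
```

```text
tall rows x .2.., cols y -.4..
0.20 .............................####.....
0.23 .............................####.....
0.26 ..............................####....
0.29 ..............................#####...
0.32 .................................##...
0.35 ........................##############
0.38 ........................##............
0.41 ........................##............
0.44 ........................#.............
0.47 ........................##............
0.50 ........................##............
0.53 ........................#.............
0.56 ........................##............
0.59 ........................##............
0.62 ........................##............
0.65 ........................##............
0.68 ........................##............
0.71 ........................##............
0.74 ........................#.............
0.77 ........................#.............
0.80 ........................#.............
0.83 ..............###.......#.............
0.86 ..............###.......#.............
0.89 ######################..##............
0.92 ########
[... 1993 characters left out ...]
6 ..........######.....##.#.............
0.59 ......##..######.....##.#.............
0.62 .....###..######.###.##.#.............
0.65 .....###...#####.###.##.#.............
0.68 ##....#....#####.######.#.............
0.71 ####...##..#####....###.##............
0.74 ..##...###.######.......#.............
0.77 ..##...###.##....######.#.............
0.80 ..##....#..####..########.............
0.83 .###.....################.............
0.86 ###......######..######.#.............
0.89 ..........###.##........#.............
0.92 #########################.............
0.95 ############################..........
0.98 ......................................
1.01 ......................................
```

```bash
cat >> h.py <<'E'
def togo(target,yaw_y=None,pos=None,q=None):
    """shift in tool axes (mm) and turn about tool z (rad) to reach target; yaw_y = wanted bearing of tool y (deg)"""
    s=robot.observe(); M=R.from_quat(s["orientation"] if q is None else q).as_matrix()
    d=M.T@(np.array(target)-(s["eef_pos"] if pos is None else pos))*1000
    b=np.degrees(np.arctan2(M[1,1],M[0,1])); t=None if yaw_y is None else -np.radians((yaw_y-b))
    return d.round(1), t, round(b,2)
E
python3 - <<'E'
from h import *
S=np.load("scene0.npz")["P"].reshape(-1,3);D=np.load("side0.npz")["P"].reshape(-1,3)
for A in(S,D):
    A=A[np.isfinite(A[:,0])];k=A[(A[:,2]>.2)&(A[:,2]<.6)&(A[:,0]>.4)&(A[:,0]<.7)&(A[:,1]>.28)&(A[:,1]<.4)];print("panel y",np.percentile(k[:,1],[2,50,98]).round(3),len(k))
    k=A[(A[:,2]>.05)&(A[:,2]<.6)&(A[:,1]>.4)&(A[:,1]<.7)&(A[:,0]>.34)&(A[:,0]<.45)];print("panel x",np.percentile(k[:,0],[2,50,98]).round(3) if len(k) else 0,len(k))
p=np.array([.2694,.5637,.231])
for a in[(.25,.40,.25),(.26,.30,.25),(.33,.21,.25),(.45,.08,.25),(.60,.0,.25)]:
    print(a,togo(a,pos=p)[0]);p=np.array(a)
E
```

```text
panel y [0.341 0.345 0.352] 14317
panel x [0.354 0.36  0.362] 5114
panel y [0.34  0.344 0.349] 10985
panel x 0 0
(0.25, 0.4, 0.25) [ -53.1 -156.1  -18.9]
(0.26, 0.3, 0.25) [-52.1 -85.9   0.1]
(0.33, 0.21, 0.25) [-102.  -51.    0.]
(0.45, 0.08, 0.25) [-1.643e+02 -6.560e+01  1.000e-01]
(0.6, 0.0, 0.25) [-169.8   -7.5    0. ]
```

send_rows:
  commands: "-13 -39 -5 0; -13 -39 -5 0; -13 -39 -5 0; -13 -39 -4 0; 0 0 0 0"
  claw: -0.4

```text
time_s: 0.65
eef_pos: [0.2492, 0.3965, 0.2509]
orientation: [0.222, 0.975, -0.0, 0.0]
wrist_force: [0.6, 1.2, 0.2]
grip_width: 0.0256
grasp_force: 0.0
```

send_rows:
  commands: "-26 -42 0 0; -26 -42 0 0; -34 -17 0 0; -34 -17 0 0; -34 -17 0 0"

```text
time_s: 1.15
eef_pos: [0.3307, 0.2115, 0.2505]
orientation: [0.221, 0.975, 0.0, 0.0]
wrist_force: [0.3, 1.4, -0.1]
grip_width: 0.0258
grasp_force: 0.0
```

```bash
python3 - <<'E'
from h import *
print(robot.observe()); print(togo((.52,0,.25),-88))
E
```

```text
{'time_s': 1.15, 'q': array([-0.81848228,  0.11817411,  0.10778886,  2.14528009, -0.01655972,
        0.87819228,  0.42451626]), 'joint_velocities': array([ 6.29832711e-01,  3.78431849e-02,  3.84033399e-01, -3.16406520e-02,
       -6.19859377e-02,  3.15140574e-04,  1.04167532e+00]), 'joint_efforts': array([ -8.18123281, -48.56554627,  -1.38714474, -31.33047223,
         0.22041941,   0.24994399,  -3.54444265]), 'eef_pos': array([0.33067814, 0.21146771, 0.25052311]), 'orientation': array([2.20866898e-01, 9.75303897e-01, 2.96436976e-04, 1.81913141e-04]), 'wrist_force': array([ 0.32236215,  1.37501552, -0.09912601]), 'ft_torque': array([ 0.03248385, -0.03851242,  0.03388726]), 'grasp_force': 0.0, 'grip_width': 0.025779881188959654}
(array([-262. , -109.3,    0.5]), np.float64(2.661279654787099), np.float64(64.48))
```

send_rows:
  commands: "-44 -18 0 0; -44 -18 0 0; -44 -18 0 0; -44 -18 0 0; -43 -18 0 0"

```text
time_s: 1.65
eef_pos: [0.49, 0.0353, 0.2503]
orientation: [0.221, 0.975, -0.0, 0.0]
wrist_force: [0.8, 1.4, 0.2]
grip_width: 0.0258
grasp_force: 0.0
```

send_rows:
  commands: "-43 -19 0 0; 0 0 0 0.148; 0 0 0 0.148; 0 0 0 0.148; 0 0 0 0.148"

```text
time_s: 2.15
eef_pos: [0.5195, 0.0012, 0.2501]
orientation: [0.499, 0.867, -0.0, -0.0]
wrist_force: [-0.0, 0.5, 0.2]
grip_width: 0.0257
grasp_force: 0.0
```

send_rows:
  commands: "0 0 0 0.148; 0 0 0 0.148; 0 0 0 0.148; 0 0 0 0.148; 0 0 0 0.148"

```text
time_s: 2.65
eef_pos: [0.5195, 0.0014, 0.2502]
orientation: [0.778, 0.628, -0.0, 0.0]
wrist_force: [-0.2, 0.4, -1.0]
grip_width: 0.0258
grasp_force: 0.0
```

send_rows:
  commands: "0 0 0 0.148; 0 0 0 0.148; 0 0 0 0.148; 0 0 0 0.148; 0 0 0 0.148"

```text
time_s: 3.15
eef_pos: [0.5195, 0.0015, 0.2502]
orientation: [0.953, 0.304, -0.0, 0.0]
wrist_force: [0.5, 0.1, -0.3]
grip_width: 0.0254
grasp_force: 0.0
```

send_rows:
  commands: "0 0 0 0.148; 0 0 0 0.148; 0 0 0 0.148; 0 0 0 0.145; 0 0 0 0"
  claw: 0.1

```text
time_s: 3.65
eef_pos: [0.5194, 0.0015, 0.25]
orientation: [1.0, 0.016, -0.0, 0.001]
wrist_force: [-0.3, 0.9, -0.6]
grip_width: 0.047
grasp_force: 0.0
```

```bash
python3 - <<'E'
from h import *
s=robot.observe();print(s["q"],s["eef_pos"],s["orientation"],s["grip_width"]);print(togo((.622,.0025,.25),-88))
d=snap("wrist");save(d,"w1.png");P=cloud(d);np.savez("w1.npz",P=P,f=d["frame"])
hsv=cv2.cvtColor(d["frame"],cv2.COLOR_RGB2HSV);H,S,V=[hsv[...,i].astype(int) for i in range(3)]
m=(H>=5)&(H<=16)&(S>190)&(V>60)&(P[...,2]>.1);q=P[m];print(m.sum(),np.percentile(q[:,2],[1,20,50,80,99]))
t=q[q[:,2]>.158];print("bar",len(t),t.mean(0),cv2.minAreaRect((t[:,:2]*1000).astype(np.float32)))
c=q[(q[:,2]<.149)];print("rim",cv2.minEnclosingCircle((c[:,:2]*1000).astype(np.float32)))
E
```

```text
[-0.80215362  0.49739042  0.96774924  1.88552424 -0.48022329  1.01299964
 -1.16488921] [0.5194176  0.00154522 0.24999768] [ 9.99866071e-01  1.63554304e-02 -2.47447264e-04  5.28842624e-04] 0.046957213038602306
(array([ 1.026e+02,  2.400e+00, -1.000e-01]), np.float64(-0.0021939914350805), np.float64(-88.13))Traceback (most recent call last):
  File "<stdin>", line 5, in <module>
    return _quantile_unchecked(
        a, q, axis, out, overwrite_input, method, keepdims, weights)
    return _ureduce(a,
                    func=_quantile_ureduce_func,
    ...<5 lines>...
                    overwrite_input=overwrite_input,
                    method=method)
    r = func(a, **kwargs)
    result = _quantile(arr,
                       quantiles=q,
    ...<2 lines>...
                       out=out,
                       weights=wgt)
    slices_having_nans = np.isnan(arr[-1, ...])
                                  ~~~^^^^^^^^^
IndexError: index -1 is out of bounds for axis 0 with size 0
```

View pics/w1.png

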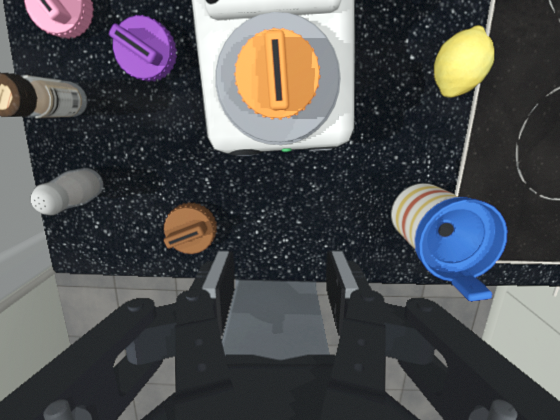

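The wrist view shows the orange cap at (277,70) with its bar running upright in the image. The funnel is at (465,237), its tab at (470,284), with the mug beneath. The brown look-alike is at (190,230) and the purple one at (143,45).

```bash
python3 - <<'E'
from h import *
z=np.load("w1.npz");P=z["P"];hsv=cv2.cvtColor(z["f"],cv2.COLOR_RGB2HSV);H,S,V=[hsv[...,i].astype(int) for i in range(3)]
print(hsv[90,265],P[90,265],P[30:110:10,277,2].round(3),P[235,470])
m=(H>=8)&(H<=22)&(S>170)&(V>90)&(P[...,0]>.55)&(P[...,0]<.7)&(P[...,2]>.1);q=P[m];print(m.sum(),np.percentile(q[:,2],[1,20,50,80,99]))
t=q[q[:,2]>.157];print("bar",len(t),t.mean(0),cv2.minAreaRect((t[:,:2]*1000).astype(np.float32)))
c=q[(q[:,2]<.149)];print("rim",cv2.minEnclosingCircle((c[:,:2]*1000).astype(np.float32)),np.median(c[:,2]))
g=(S<60)&(P[...,2]>.098)&(P[...,2]<.11)&(P[...,0]<.69)&(P[...,0]>.55)&(V<190);k=P[g];print("deck",cv2.minEnclosingCircle((k[:,:2]*1000).astype(np.float32)),np.median(k[:,2]))
b=(H>=98)&(H<=118)&(S>150)&(P[...,2]>.05)&(P[...,0]<.6);k=P[b];print("blue",len(k),np.percentile(k[:,2],[1,50,90,99]).round(4))
for z0 in(.115,.122,.13,.135):
    t=k[k[:,2]>z0];print(z0,len(t),t.mean(0).round(4),cv2.minAreaRect((t[:,:2]*1000).astype(np.float32)))
r=k[(k[:,2]>.1025)&(k[:,2]<.1095)];print("rim",len(r),cv2.minEnclosingCircle((r[:,:2]*1000).astype(np.float32)),np.median(r[:,2]))
from scipy.optimize import least_squares
r2=k[(k[:,2]>.103)&(k[:,2]<.112)]
o=least_squares(lambda p:np.hypot(r2[:,0]-p[0],r2[:,1]-p[1])-p[2],[.472,-.19,.045],loss="soft_l1",f_scale=.002);print(o.x.round(4))
print(togo((.622,.0025,.25),-88))
E
```

```text
[ 15 163 241] [0.61178737 0.01555585 0.14405079] [0.164 0.167 0.167 0.165 0.166 0.166 0.166 0.167] [ 0.47414176 -0.21226071  0.08182311]
160 [0.1400383  0.14454032 0.1635201  0.16461778 0.16596568]
bar 127 [0.61984462 0.00095428 0.16391087] ((621.7938842773438, 0.8113546371459961), (10.379621505737305, 49.37004089355469), 83.78904724121094)
rim ((618.7489013671875, 1.8861932754516602), 31.21071434020996) 0.14293917819044094
deck ((637.2568359375, 110.21855163574219), 161.83470153808594) 0.10550194608442937
blue 6336 [0.0672 0.0934 0.1087 0.1405]
0.115 530 [ 0.4352 -0.1945  0.1316] ((433.58001708984375, -196.343994140625), (9.079548835754395, 24.41309356689453), 10.020710945129395)
0.122 439 [ 0.4352 -0.1945  0.1343] ((433.5029296875, -195.90769958496094), (9.079548835754395, 23.527050018310547), 10.020710945129395)
0.13 315 [ 0.4348 -0.1946  0.1375] ((433.5029296875, -195.90769958496094), (9.079548835754395, 23.527050018310547), 10.020710945129395)
0.135 229 [ 0.4343 -0.1951  0.1393] ((433.5029602050781, -196.22418212890625), (8.789198875427246, 22.906208038330078), 12.448835372924805)
rim 1082 ((475.5985107421875, -189.24595642089844), 46.02717971801758) 0.10602584025043887
[ 0.4764 -0.1884  0.0434]
(array([102.5,   2.9,   0. ]), np.float64(0.0034776872696306647), np.float64(-87.8))
```

```bash
python3 - <<'E'
from h import *
z=np.load("w1.npz");P=z["P"];hsv=cv2.cvtColor(z["f"],cv2.COLOR_RGB2HSV);H,S,V=[hsv[...,i].astype(int) for i in range(3)]
m=(H>=8)&(H<=24)&(S>110)&(P[...,0]>.55)&(P[...,0]<.7)&(P[...,2]>.125);q=P[m];print(m.sum())
bw=(P[...,2]>.156)&(P[...,2]<.17)&(P[...,0]>.58)&(P[...,0]<.66)&(abs(P[...,1])<.03)
t=P[bw];print("bar",len(t),t.mean(0),cv2.minAreaRect((t[:,:2]*1000).astype(np.float32)))
e=np.linalg.eigh(np.cov(t[:,:2].T))[1][:,1];print("pca deg",np.degrees(np.arctan2(e[1],e[0])))
c=q[(q[:,2]<.149)];print("rim",len(c),cv2.minEnclosingCircle((c[:,:2]*1000).astype(np.float32)),np.median(c[:,2]))
E
```

```text
5616
bar 1563 [0.62372005 0.00687436 0.165361  ] ((623.6712646484375, 6.968798637390137), (52.148563385009766, 14.058582305908203), 6.257646083831787)
pca deg -174.16769161014207
rim 4369 ((623.5111694335938, 6.812952041625977), 33.18524169921875) 0.14360834119658114
```

send_rows:
  commands: "35 -0.6 8 0; 35 -0.6 8 0; 34 -0.6 8 0; 0 0 6 -0.068; 0 0 0 0"
  claw: 0.1

```text
time_s: 4.2
eef_pos: [0.6231, 0.0062, 0.2192]
orientation: [0.999, 0.054, -0.001, 0.0]
wrist_force: [-1.2, -0.5, 0.2]
grip_width: 0.0468
grasp_force: 0.0
```

```bash
cat > cap.py <<'E'
from h import *
s=robot.observe();print(s["q"].round(3),s["eef_pos"],s["grip_width"],s["wrist_force"])
d=snap("wrist");save(d,"w2.png");P=cloud(d)
hsv=cv2.cvtColor(d["frame"],cv2.COLOR_RGB2HSV);H,S,V=[hsv[...,i].astype(int) for i in range(3)]
col=(H>=8)&(H<=24)&(S>110)
bw=(P[...,2]>.156)&(P[...,2]<.172)&(abs(P[...,0]-.623)<.04)&(abs(P[...,1]-.005)<.025)&col
t=P[bw];print("bar",len(t),t.mean(0),cv2.minAreaRect((t[:,:2]*1000).astype(np.float32)))
c=P[col&(P[...,2]>.125)&(P[...,2]<.149)];print("rim",len(c),cv2.minEnclosingCircle((c[:,:2]*1000).astype(np.float32)),np.median(c[:,2]))
E
python3 cap.py
```

```text
[-0.625  0.685  0.842  1.646 -0.566  1.074 -1.078] [0.62310332 0.00623511 0.21920637] 0.04679471345859761 [-1.23725411 -0.4763549   0.16399708]
bar 1160 [0.62610937 0.0070337  0.16507215] ((623.6841430664062, 6.874139785766602), (52.28199768066406, 13.59389877319336), 6.648732662200928)
rim 4238 ((623.659423828125, 6.71843147277832), 33.272701263427734) 0.14366682510522588
```

View pics/w2.png

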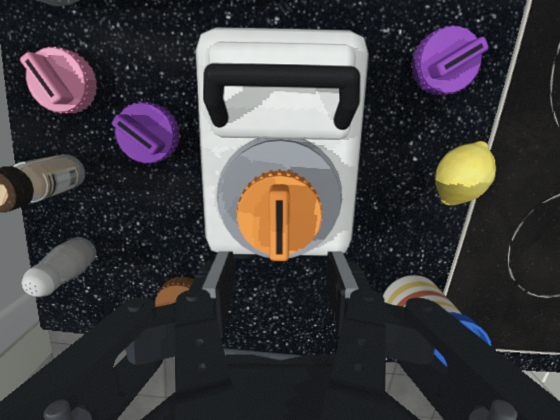

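send_rows:
  commands: "0.6 -0.5 24 -0.008; 0 0 24 0; 0 0 24 0; 0 0 0 0; 0 0 0 0"

```text
time_s: 4.75
eef_pos: [0.6237, 0.0071, 0.1494]
orientation: [0.998, 0.055, 0.0, -0.0]
wrist_force: [0.2, -0.6, 0.5]
grip_width: 0.0469
grasp_force: 0.0
```

send_rows:
  commands: "0 0 0 0; 0 0 0 0; 0 0 0 0; 0 0 0 0; 0 0 0 0"
  claw: -1
  force: 40

```text
time_s: 5.25
eef_pos: [0.6241, 0.0072, 0.1488]
orientation: [0.998, 0.055, 0.001, -0.0]
wrist_force: [0.9, 0.1, 4.7]
grip_width: 0.013
grasp_force: 42.5
```

```bash
cat > st.py <<'E'
from h import *
s=robot.observe()
for k in("time_s","q","eef_pos","wrist_force","ft_torque","grip_width","grasp_force"):print(k,np.round(s[k],4))
print(togo(s["eef_pos"])[2])
E
python3 st.py
```

```text
time_s 5.25
q [-0.5882  0.7599  0.7755  1.7042 -0.6368  0.9463 -1.0228]
eef_pos [0.6241 0.0072 0.1488]
wrist_force [0.8609 0.0627 4.6985]
ft_torque [ 0.0433 -0.2347 -0.0021]
grip_width 0.013
grasp_force 42.531
-83.65
```

send_rows:
  commands: "0 0 1 0; 0 0 1 0; 0 0 1 0; 0 0 1 0; 0 0 0 0"

```text
time_s: 5.75
eef_pos: [0.6241, 0.0071, 0.1448]
orientation: [0.998, 0.055, 0.0, -0.0]
wrist_force: [0.5, 1.0, 8.8]
grip_width: 0.0128
grasp_force: 43.0
```

send_rows:
  commands: "0 0 1 0; 0 0 1 0; 0 0 0 0; 0 0 0 0; 0 0 0 0"

```text
time_s: 6.25
eef_pos: [0.6241, 0.0071, 0.143]
orientation: [0.998, 0.055, 0.001, -0.0]
wrist_force: [-0.7, 0.3, 10.9]
grip_width: 0.0128
grasp_force: 43.2
```

send_rows:
  commands: "0 0 1 0; 0 0 0 -0.05; 0 0 0 -0.05; 0 0 0 -0.05; 0 0 0 -0.05"

```text
time_s: 6.75
eef_pos: [0.6243, 0.007, 0.1421]
orientation: [0.988, 0.156, 0.001, 0.0]
wrist_force: [0.4, 0.3, 11.3]
grip_width: 0.0129
grasp_force: 43.4
```

```bash
python3 st.py
```

```text
time_s 6.75
q [-0.5566  0.7475  0.7168  1.7072 -0.5979  0.9166 -0.8539]
eef_pos [0.6243 0.007  0.1421]
wrist_force [ 0.4369  0.3345 11.3253]
ft_torque [ 0.0337  0.0496 -0.0736]
grip_width 0.0129
grasp_force 43.3686
-72.08
```

send_rows:
  commands: "0 0 0 -0.05; 0 0 0 -0.05; 0 0 0 -0.05; 0 0 0 -0.05; 0 0 0 -0.05"

```text
time_s: 7.25
eef_pos: [0.6243, 0.0071, 0.1421]
orientation: [0.961, 0.278, 0.001, 0.0]
wrist_force: [-0.3, 0.4, 11.7]
grip_width: 0.0127
grasp_force: 43.3
```

send_rows:
  commands: "0 0 0 -0.05; 0 0 0 -0.05; 0 0 0 -0.05; 0 0 0 -0.05; 0 0 0 -0.05"

```text
time_s: 7.75
eef_pos: [0.6243, 0.0071, 0.1421]
orientation: [0.919, 0.395, 0.001, 0.0]
wrist_force: [-0.1, 0.1, 11.1]
grip_width: 0.0125
grasp_force: 43.3
```

send_rows:
  commands: "0 0 0 -0.05; 0 0 0 -0.05; 0 0 0 -0.05; 0 0 0 -0.05; 0 0 0 -0.04"

```text
time_s: 8.25
eef_pos: [0.6243, 0.007, 0.1422]
orientation: [0.865, 0.502, 0.001, 0.0]
wrist_force: [-0.0, 0.4, 10.1]
grip_width: 0.013
grasp_force: 43.3
```

```bash
python3 st.py
```

```text
time_s 8.25
q [-0.4444  0.6869  0.5213  1.7013 -0.4272  0.8671 -0.2588]
eef_pos [0.6243 0.007  0.1422]
wrist_force [-6.10000e-03  3.63100e-01  1.01457e+01]
ft_torque [ 0.0457  0.0573 -0.0958]
grip_width 0.013
grasp_force 43.336
-29.69
```

send_rows:
  commands: "0 0 0 -0.025; 0 0 0 -0.025; 0 0 0 0"

```text
time_s: 8.55
eef_pos: [0.6243, 0.007, 0.1422]
orientation: [0.852, 0.523, 0.001, 0.0]
wrist_force: [-1.1, 0.8, 10.5]
grip_width: 0.0126
grasp_force: 43.3
```

```bash
cat > tq.py <<'E'
from h import *
s=robot.observe();print(s["ft_torque"].round(3),s["wrist_force"].round(1),togo(s["eef_pos"])[2])
E
python3 tq.py
```

```text
[-0.023  0.058  0.013] [-1.1  0.8 10.5] -26.89
```

send_rows:
  commands: "0 0 0 -0.02; 0 0 0 -0.02; 0 0 0 -0.02"

```text
time_s: 8.85
eef_pos: [0.6243, 0.007, 0.1421]
orientation: [0.836, 0.549, 0.001, 0.0]
wrist_force: [0.5, -0.3, 11.7]
grip_width: 0.0131
grasp_force: 43.3
```

```bash
python3 tq.py
```

```text
[ 0.033  0.075 -0.127] [ 0.5 -0.3 11.7] -23.46
```

send_rows:
  commands: "0 0 0 -0.02; 0 0 0 -0.02; 0 0 0 -0.02"

```text
time_s: 9.15
eef_pos: [0.6244, 0.0071, 0.1422]
orientation: [0.819, 0.573, 0.001, 0.0]
wrist_force: [-0.5, -0.2, 11.4]
grip_width: 0.0131
grasp_force: 43.3
```

```bash
python3 tq.py
```

```text
[ 0.063  0.052 -0.047] [-0.5 -0.2 11.4] -20.02
```

send_rows:
  commands: "0 0 0 -0.02; 0 0 0 -0.02; 0 0 0 -0.02"

```text
time_s: 9.45
eef_pos: [0.6242, 0.0071, 0.1421]
orientation: [0.802, 0.598, 0.001, 0.0]
wrist_force: [-0.7, -0.5, 11.8]
grip_width: 0.0128
grasp_force: 43.4
```

```bash
python3 tq.py
```

```text
[ 0.051  0.302 -0.146] [-0.7 -0.5 11.8] -16.58
```

send_rows:
  commands: "0 0 0 -0.015; 0 0 0 0"

```text
time_s: 9.65
eef_pos: [0.6241, 0.007, 0.1421]
orientation: [0.797, 0.604, 0.0, 0.0]
wrist_force: [-1.2, -0.0, 11.4]
grip_width: 0.0128
grasp_force: 43.4
```

```bash
python3 tq.py
```

```text
[ 0.042  0.344 -0.082] [-1.2 -0.  11.4] -15.74
```

send_rows:
  commands: "0 0 0 -0.02; 0 0 0 -0.02; 0 0 0 0"

```text
time_s: 9.95
eef_pos: [0.6238, 0.007, 0.142]
orientation: [0.785, 0.619, 0.0, 0.0]
wrist_force: [-3.2, 0.1, 12.6]
grip_width: 0.0132
grasp_force: 43.5
```

```bash
python3 tq.py
```

```text
[ 0.036  0.774 -0.132] [-3.2  0.1 12.6] -13.44
```

send_rows:
  commands: "0 0 0 -0.02; 0 0 0 0"

```text
time_s: 10.15
eef_pos: [0.6237, 0.0069, 0.142]
orientation: [0.779, 0.627, 0.0, -0.0]
wrist_force: [-4.3, -0.4, 13.0]
grip_width: 0.0131
grasp_force: 43.6
```

```bash
python3 tq.py
```

```text
[-0.033  1.051 -0.095] [-4.3 -0.4 13. ] -12.3
```

send_rows:
  commands: "0 0 0 0.025; 0 0 0 0.025; 0 0 0 0"

```text
time_s: 10.45
eef_pos: [0.6238, 0.007, 0.142]
orientation: [0.795, 0.607, 0.0, 0.0]
wrist_force: [-2.9, -0.5, 13.1]
grip_width: 0.013
grasp_force: 43.5
```

```bash
python3 tq.py
```

```text
[-0.03   0.73   0.059] [-2.9 -0.5 13.1] -15.24
```

send_rows:
  commands: "0 0 0 -0.025; 0 0 -1 0; 0 0 -1 0; 0 0 -1 0; 0 0 0 0"

```text
time_s: 10.95
eef_pos: [0.6237, 0.007, 0.1448]
orientation: [0.787, 0.617, 0.0, 0.0]
wrist_force: [-2.1, 0.1, 8.5]
grip_width: 0.0128
grasp_force: 43.0
```

```bash
python3 tq.py
```

```text
[-0.055  0.535 -0.107] [-2.1  0.1  8.5] -13.77
```

send_rows:
  commands: "0 0 -1 0; 0 0 -1 0; 0 0 -1 0; 0 0 0 0"

```text
time_s: 11.35
eef_pos: [0.6237, 0.007, 0.1476]
orientation: [0.787, 0.617, 0.0, 0.0]
wrist_force: [-1.8, 0.1, 7.1]
grip_width: 0.0129
grasp_force: 42.7
```

```bash
python3 tq.py
```

```text
[-0.161  0.407 -0.115] [-1.8  0.1  7.1] -13.77
```

send_rows:
  commands: "0 0 -1 0; 0 0 -1 0; 0 0 -1 0; 0 0 0 0"

```text
time_s: 11.75
eef_pos: [0.6236, 0.0071, 0.1504]
orientation: [0.787, 0.617, -0.0, -0.0]
wrist_force: [-1.2, -0.9, 4.5]
grip_width: 0.0126
grasp_force: 42.3
```

```bash
python3 tq.py
```

```text
[-0.329  0.353 -0.09 ] [-1.2 -0.9  4.5] -13.76
```

send_rows:
  commands: "0 0 -1 0; 0 0 -1 0; 0 0 -1 0; 0 0 0 0"

```text
time_s: 12.15
eef_pos: [0.6236, 0.0073, 0.1533]
orientation: [0.787, 0.617, -0.0, -0.0]
wrist_force: [-1.2, 0.8, -0.5]
grip_width: 0.0129
grasp_force: 41.7
```

```bash
python3 tq.py
```

```text
[ 0.105  0.26  -0.023] [-1.2  0.8 -0.5] -13.75
```

send_rows:
  commands: "0 0 -2 0; 0 0 -2 0; 0 0 -3 0; 0 0 -3 0; 0 0 0 0"

```text
time_s: 12.65
eef_pos: [0.624, 0.0071, 0.1639]
orientation: [0.787, 0.617, 0.0, 0.0]
wrist_force: [0.7, -0.5, -0.9]
grip_width: 0.0126
grasp_force: 41.8
```

```bash
python3 tq.py
```

```text
[ 0.013 -0.012 -0.019] [ 0.7 -0.5 -0.9] -13.76
```

send_rows:
  commands: "0 0 -23 0; 0 0 -23 0; -15.4 -34.6 0 0; -15.4 -34.6 0 0; -15.4 -34.6 0 0"

```text
time_s: 13.15
eef_pos: [0.5104, -0.0133, 0.2092]
orientation: [0.787, 0.617, 0.0, 0.0]
wrist_force: [0.6, -0.4, -0.3]
grip_width: 0.0126
grasp_force: 41.8
```

send_rows:
  commands: "-15.4 -34.6 0 0; 0 0 40 0; 0 0 40 0; 0 0 40 0; 0 0 30 0"

```text
time_s: 13.65
eef_pos: [0.4741, -0.0197, 0.0575]
orientation: [0.787, 0.617, -0.0, -0.0]
wrist_force: [0.8, 0.5, -1.2]
grip_width: 0.0129
grasp_force: 41.8
```

send_rows:
  commands: "0 0 10 0; 0 0 5 0; 0 0 0 0; 0 0 0 0"

```text
time_s: 14.05
eef_pos: [0.4753, -0.0197, 0.0455]
orientation: [0.787, 0.617, 0.001, 0.0]
wrist_force: [0.4, -0.8, -1.0]
grip_width: 0.0131
grasp_force: 41.7
```

```bash
python3 st.py; python3 - <<'E'
from h import *
for n in("scene","side"):
    d=snap(n);save(d,n+"1.png");P=cloud(d);np.savez(n+"1.npz",P=P,f=d["frame"])
    hsv=cv2.cvtColor(d["frame"],cv2.COLOR_RGB2HSV);H,S,V=[hsv[...,i].astype(int) for i in range(3)]
    m=(H>=6)&(H<=18)&(S>190)&(V>110)&(abs(P[...,0]-.475)<.06)&(abs(P[...,1]+.02)<.06)&(P[...,2]<.1)
    q=P[m];print(n,m.sum(),np.percentile(q[:,2],[0,1,10,50,99]).round(4))
d=snap("side");c=d["frame"][180:320,170:350,::-1];cv2.imwrite("pics/c2.png",cv2.resize(c,(771,600),interpolation=cv2.INTER_CUBIC))
E
```

```text
time_s 14.05
q [-0.3258  0.6352  0.3246  2.1317 -0.4613  0.4393  0.121 ]
eef_pos [ 0.4753 -0.0197  0.0455]
wrist_force [ 0.3684 -0.7788 -1.0488]
ft_torque [ 0.0283 -0.0079  0.0287]
grip_width 0.0131
grasp_force 41.7274
-13.75
scene 689 [-0.0008  0.0172  0.0218  0.0376  0.0613]
side 252 [-0.0034 -0.0006  0.022   0.038   0.0622]
```

View pics/c2.png

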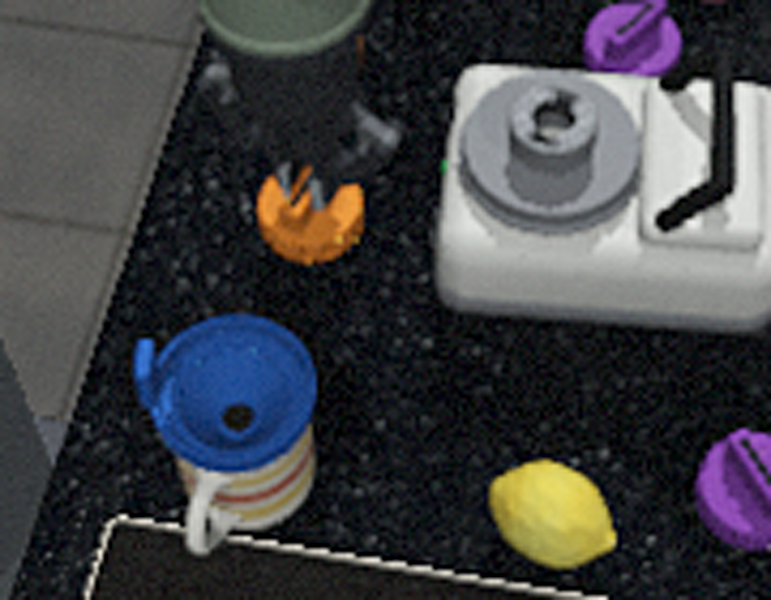

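The cap hangs upright in the gripper at crop (310,215), and the neck stands open at (553,118). The funnel and mug have not moved.

send_rows:
  commands: "0 0 5 0; 0 0 5 0; 0 0 4 0; 0 0 1 0; 0 0 0 0"

```text
time_s: 14.7
eef_pos: [0.4744, -0.0199, 0.029]
orientation: [0.787, 0.617, -0.0, -0.0]
wrist_force: [0.1, 0.1, -1.0]
grip_width: 0.013
grasp_force: 41.7
```

send_rows:
  commands: "0 0 1 0; 0 0 1 0; 0 0 0 0"

```text
time_s: 15.0
eef_pos: [0.4748, -0.0199, 0.0284]
orientation: [0.787, 0.617, 0.001, -0.0]
wrist_force: [-8.4, 0.7, 34.6]
grip_width: 0.0128
grasp_force: 46.4
```

send_rows:
  commands: "0 0 -1.6 0; 0 0 0 0"

```text
time_s: 15.2
eef_pos: [0.4748, -0.0198, 0.0292]
orientation: [0.787, 0.617, 0.0, 0.0]
wrist_force: [0.2, -0.5, -0.2]
grip_width: 0.0125
grasp_force: 41.8
```

Now resting within about 0.5 mm of the worktop. I open just enough and rise.

send_rows:
  commands: "0 0 0.3 0; 0 0 0 0; 0 0 0 0"
  claw: -0.2

```text
time_s: 15.5
eef_pos: [0.4746, -0.0197, 0.0285]
orientation: [0.787, 0.617, -0.0, -0.0]
wrist_force: [0.3, 0.6, -0.0]
grip_width: 0.0339
grasp_force: 0.0
```

send_rows:
  commands: "0 0 -10 0; 0 0 -20 0; 0 0 -40 0; 0 0 -45 0; 0 0 -50 0"

```text
time_s: 16.0
eef_pos: [0.4738, -0.0201, 0.1955]
orientation: [0.787, 0.617, -0.001, -0.0]
wrist_force: [1.1, 1.6, 1.2]
grip_width: 0.0342
grasp_force: 0.0
```

```bash
python3 st.py; python3 - <<'E'
from h import *
d=snap("wrist");save(d,"w3.png");P=cloud(d);np.savez("w3.npz",P=P,f=d["frame"])
hsv=cv2.cvtColor(d["frame"],cv2.COLOR_RGB2HSV);H,S,V=[hsv[...,i].astype(int) for i in range(3)]
m=(H>=8)&(H<=24)&(S>110)&(P[...,2]>.01)&(P[...,2]<.06)&(abs(P[...,0]-.475)<.06)&(abs(P[...,1]+.02)<.06);q=P[m];print("cap",m.sum(),cv2.minEnclosingCircle((q[:,:2]*1000).astype(np.float32)),np.percentile(q[:,2],[50,99]))
# neck: grey collar ring at z .129
g=(P[...,2]>.1235)&(P[...,2]<.134)&(np.hypot(P[...,0]-.6237,P[...,1]-.007)<.033);k=P[g];print("neck",g.sum(),cv2.minEnclosingCircle((k[:,:2]*1000).astype(np.float32)) if len(k) else 0,np.median(k[:,2]) if len(k) else 0)
b=(H>=98)&(H<=118)&(S>150)&(P[...,2]>.05)&(P[...,0]<.6);k=P[b];t=k[k[:,2]>.118];print("blue",len(k),"tab",len(t),cv2.minAreaRect((t[:,:2]*1000).astype(np.float32)),np.percentile(t[:,2],98) if len(t) else 0)
r=k[(k[:,2]>.1025)&(k[:,2]<.1095)];print("rim",cv2.minEnclosingCircle((r[:,:2]*1000).astype(np.float32)))
E
```

```text
time_s 16.0
q [-0.5091  0.3796  0.5471  2.0427 -0.2739  0.7909 -0.0396]
eef_pos [ 0.4738 -0.0201  0.1955]
wrist_force [1.0549 1.6008 1.1624]
ft_torque [ 0.0068 -0.0569  0.0289]
grip_width 0.0342
grasp_force 0.0
-13.79
cap 2791 ((474.7970275878906, -21.337081909179688), 33.5218505859375) [0.02284492 0.04572659]
neck 3600 ((623.4491577148438, 7.131048679351807), 27.149316787719727) 0.12925963204492105
blue 772 tab 25 ((484.51409912109375, -11.48891830444336), (13.975200653076172, 5.8378705978393555), 10.859395027160645) 0.27136102067994694
rim ((463.6170959472656, -154.07887268066406), 26.178709030151367)
```

View pics/w3.png

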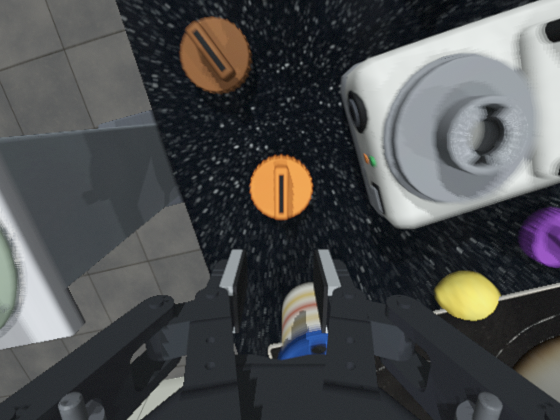

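The orange cap stands at (281,187) with its top at 46 mm, so it is upright. The neck is at (487,133).

send_rows:
  commands: "-45.3 0.9 -6 0; -45.3 0.9 -6 0; -45.3 0.9 -6 0; -45.4 0.9 -6 0; 0 0 0 -0.138"

```text
time_s: 16.55
eef_pos: [0.4333, -0.202, 0.2191]
orientation: [0.744, 0.668, -0.0, 0.001]
wrist_force: [0.5, 0.3, -0.8]
grip_width: 0.0341
grasp_force: 0.0
```

send_rows:
  commands: "0 0 0 -0.138; 0 0 0 -0.138; 0 0 0 0"

```text
time_s: 16.85
eef_pos: [0.4348, -0.1969, 0.2182]
orientation: [0.642, 0.766, 0.0, 0.0]
wrist_force: [0.8, -0.3, 0.4]
grip_width: 0.034
grasp_force: 0.0
```

```bash
python3 st.py; cat > fun.py <<'E'
from h import *
d=snap("wrist");save(d,"w4.png");P=cloud(d);np.savez("w4.npz",P=P,f=d["frame"])
hsv=cv2.cvtColor(d["frame"],cv2.COLOR_RGB2HSV);H,S,V=[hsv[...,i].astype(int) for i in range(3)]
b=(H>=98)&(H<=118)&(S>150)&(P[...,2]>.05)&(P[...,2]<.16)&(np.hypot(P[...,0]-.475,P[...,1]+.19)<.07);k=P[b];print(len(k),np.percentile(k[:,2],99.5))
for z0 in(.118,.13,.136):
    t=k[k[:,2]>z0];print("tab",len(t),cv2.minAreaRect((t[:,:2]*1000).astype(np.float32)))
r=k[(k[:,2]>.1035)&(k[:,2]<.109)];print("rim",len(r),cv2.minEnclosingCircle((r[:,:2]*1000).astype(np.float32)),np.median(r[:,2]))
E
python3 fun.py
```

```text
time_s 16.85
q [-0.0835  0.3361  0.4861  2.0107 -0.2086  0.8419  0.6951]
eef_pos [ 0.4348 -0.1969  0.2182]
wrist_force [ 0.8202 -0.3123  0.4419]
ft_torque [ 0.0106 -0.0585  0.0165]
grip_width 0.034
grasp_force 0.0
10.08
8167 0.14112786996576998
tab 376 ((431.7292785644531, -196.45994567871094), (8.916385650634766, 22.827791213989258), 10.099535942077637)
tab 341 ((431.9894104003906, -196.40757751464844), (8.49892520904541, 22.830289840698242), 10.629424095153809)
tab 319 ((431.96514892578125, -196.50173950195312), (8.425946235656738, 22.660940170288086), 10.21821403503418)
rim 1090 ((473.1551513671875, -188.69265747070312), 47.5587158203125) 0.10640585798250685
```

View pics/w4.png

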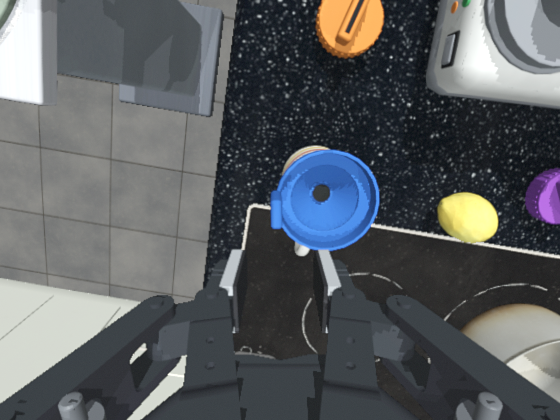

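The tab is at (277,209), left of the blue bowl at (322,195). It lies nearly between the pads, with 2.8 mm to correct.

send_rows:
  commands: "0.9 -2.7 37 0; 0 0 35 0; 0 0 25 0; 0 0 10 0; 0 0 0 0"

```text
time_s: 17.4
eef_pos: [0.4317, -0.1963, 0.1101]
orientation: [0.644, 0.765, -0.001, -0.001]
wrist_force: [0.5, -0.2, 0.3]
grip_width: 0.0342
grasp_force: 0.0
```

send_rows:
  commands: "0 0 0 0; 0 0 0 0; 0 0 0 0; 0 0 0 0; 0 0 0 0"
  claw: -1
  force: 60

```text
time_s: 17.9
eef_pos: [0.4324, -0.1963, 0.111]
orientation: [0.643, 0.766, 0.0, 0.0]
wrist_force: [0.4, 0.5, 1.3]
grip_width: 0.0081
grasp_force: 60.8
```

```bash
python3 st.py
```

```text
time_s 17.9
q [ 0.009   0.5093  0.3854  2.106  -0.3392  0.5841  0.8095]
eef_pos [ 0.4324 -0.1963  0.111 ]
wrist_force [0.3925 0.4814 1.2984]
ft_torque [ 0.1459 -0.1175  0.0442]
grip_width 0.0081
grasp_force 60.7637
9.97
```

send_rows:
  commands: "0 0 -3 0; 0 0 -8 0; 0 0 -20 0; 0 0 -32 0; 0 0 -32 0"

```text
time_s: 18.4
eef_pos: [0.4317, -0.1965, 0.2071]
orientation: [0.643, 0.766, -0.0, -0.0]
wrist_force: [-0.5, 0.6, -0.9]
grip_width: 0.0083
grasp_force: 60.3
```

send_rows:
  commands: "0 0 -32 0; 0 0 0 0; 0 0 0 0"

```text
time_s: 18.7
eef_pos: [0.4323, -0.1962, 0.2382]
orientation: [0.643, 0.766, 0.0, 0.001]
wrist_force: [-0.3, 0.3, -0.3]
grip_width: 0.008
grasp_force: 60.4
```

```bash
python3 st.py; cat > hold.py <<'E'
from h import *
from scipy.optimize import least_squares
s=robot.observe();M=R.from_quat(s["orientation"]).as_matrix();p=s["eef_pos"]
c0=p+M[:,1]*np.sign(M[0,1])*.0445  # expected axis
for n in("wrist","side","scene"):
    d=snap(n);save(d,n+"_h.png");P=cloud(d);np.savez(n+"_h.npz",P=P,f=d["frame"])
    hsv=cv2.cvtColor(d["frame"],cv2.COLOR_RGB2HSV);H,S,V=[hsv[...,i].astype(int) for i in range(3)]
    L=(P-p)@M  # tool coords
    Z=-L[...,2]  # height above TCP
    b=(H>=98)&(H<=118)&(S>150)&(np.hypot(P[...,0]-c0[0],P[...,1]-c0[1])<.065)&(abs(P[...,2]-p[2]+.03)<.09)
    q=P[b];print(n,len(q),"z-tcp",(np.percentile(q[:,2],[1,50,99])-p[2]).round(4))
    r=q[(q[:,2]>p[2]-.012)&(q[:,2]<p[2]+.004)]
    if len(r)>30:
        r=r[np.hypot(r[:,0]-c0[0],r[:,1]-c0[1])>.038]
        # rim top plane: cells of max z around the rim
        a=np.arctan2(r[:,1]-c0[1],r[:,0]-c0[0]);bins=np.floor(a/(np.pi/12)).astype(int);T=[]
        for i in np.unique(bins):
            g=r[bins==i]
            if len(g)>8: g=g[g[:,2]>np.percentile(g[:,2],70)];T.append(g.mean(0))
        T=np.array(T);A=np.c_[T[:,:2]-c0[:2],np.ones(len(T))];o=least_squares(lambda x:A@x-T[:,2],[0,0,p[2]],loss="soft_l1",f_scale=.001).x
        print(" plane slope x,y",o[:2].round(3),"z centre-tcp",(o[2]-p[2]).round(4),len(T))
        print(" circle",cv2.minEnclosingCircle((r[:,:2]*1000).astype(np.float32)),"expected",c0.round(4))
E
python3 hold.py
```

```text
time_s 18.7
q [-0.1089  0.3037  0.5116  1.9949 -0.1906  0.8876  0.6781]
eef_pos [ 0.4323 -0.1962  0.2382]
wrist_force [-0.3128  0.2533 -0.2681]
ft_torque [-0.0923  0.0014 -0.058 ]
grip_width 0.008
grasp_force 60.3835
9.98
wrist 16771 z-tcp [-0.0442 -0.0189  0.0291]
 plane slope x,y [-0.009 -0.013] z centre-tcp -0.0038 15
 circle ((474.5489501953125, -189.08395385742188), 47.65160369873047) expected [ 0.4762 -0.1885  0.2383]
side 1229 z-tcp [-0.0464 -0.0208  0.029 ]
 plane slope x,y [-0.016 -0.018] z centre-tcp -0.0051 14
 circle ((474.4144592285156, -190.2987060546875), 47.086524963378906) expected [ 0.4762 -0.1885  0.2383]
scene 1671 z-tcp [-0.0787 -0.0195  0.0217]
 plane slope x,y [-0.016 -0.015] z centre-tcp -0.0068 16
 circle ((472.5723571777344, -189.83644104003906), 47.648075103759766) expected [ 0.4762 -0.1885  0.2383]
```

```bash
python3 -c "
import cv2
a=cv2.imread('pics/side_h.png')[160:330,150:350];b=cv2.imread('pics/scene_h.png')[120:340,200:400]
import numpy as np
cv2.imwrite('pics/c3.png',np.hstack([cv2.resize(a,(400,400)),cv2.resize(b,(400,440))[:400]]))"
```

```text
(no output)
```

View pics/c3.png

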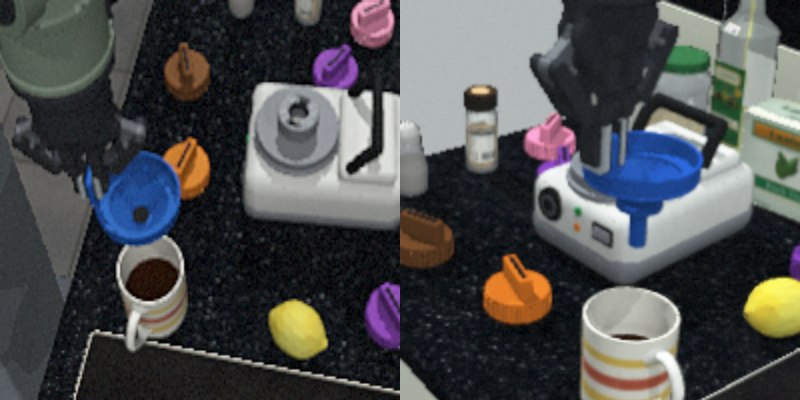

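```bash
python3 - <<'E'
from h import *
p=np.array([.4323,-.1962,.2382]);u=np.array([np.cos(np.radians(10)),np.sin(np.radians(10))]);c0=p[:2]+.0445*u
for n in("wrist","side","scene"):
    z=np.load(n+"_h.npz");P=z["P"];hsv=cv2.cvtColor(z["f"],cv2.COLOR_RGB2HSV);H,S,V=[hsv[...,i].astype(int) for i in range(3)]
    b=(H>=98)&(H<=118)&(S>150)&(abs(P[...,2]-p[2]+.005)<.007);q=P[b][:,:2];w=q-c0
    k=(np.hypot(*w.T)<.055)&(w@u>-.030);q=q[k]
    (c,r)=cv2.minEnclosingCircle((q*1000).astype(np.float32));c=np.array(c)/1000-c0
    print(n,len(q),"offset along u, perp (mm)",(c@u*1000).round(2),(c@np.array([-u[1],u[0]])*1000).round(2),"r",r)
    # spout
    g=(H>=98)&(H<=118)&(S>150)&(P[...,2]<p[2]-.06)&(P[...,2]>p[2]-.09);q=P[g][:,:2]-c0
    if len(q)>20:print("  spout side pts",len(q),(q.mean(0)*1000).round(1))
print(c0)
E
```

```text
wrist 2554 offset along u, perp (mm) 2.84 1.0 r 45.59415054321289
side 151 offset along u, perp (mm) 1.22 -1.42 r 45.83510208129883
  spout side pts 41 [475.6  31.8]
scene 231 offset along u, perp (mm) 3.82 -5.44 r 45.527862548828125
  spout side pts 207 [245.6  38.7]
[ 0.47612395 -0.18847266]
```

```bash
python3 - <<'E'
from h import *
from scipy.optimize import least_squares
def fit(q,c0,u,r):
    w=q-c0;a=np.degrees(np.arctan2(w@np.array([-u[1],u[0]]),w@u));rad=np.hypot(*w.T);E=[]
    for i in range(-140,140,8):
        g=(a>=i)&(a<i+8)
        if g.sum()>=3: j=np.where(g)[0][np.argsort(rad[g])[int(.93*g.sum())]];E.append(w[j])
    E=np.array(E);o=least_squares(lambda x:np.hypot(*(E-x[:2]).T)-x[2],[0,0,r],loss="soft_l1",f_scale=.0007).x
    return len(E),np.round([o[:2]@u*1000,o[:2]@np.array([-u[1],u[0]])*1000,o[2]*1000],2)
p=np.array([.4323,-.1962,.2382]);u=np.array([np.cos(np.radians(10)),np.sin(np.radians(10))]);c0=p[:2]+.0445*u
for n in("wrist","side","scene"):
    z=np.load(n+"_h.npz");P=z["P"];hsv=cv2.cvtColor(z["f"],cv2.COLOR_RGB2HSV);H,S,V=[hsv[...,i].astype(int) for i in range(3)]
    b=(H>=98)&(H<=118)&(S>150)&(abs(P[...,2]-p[2]+.007)<.006);q=P[b][:,:2];q=q[np.hypot(*(q-c0).T)<.055]
    print(n,fit(q,c0,u,.0455))
z=np.load("w3.npz");P=z["P"];c=np.array([.6236,.007]);g=(abs(P[...,2]-.129)<.004);q=P[g][:,:2];q=q[np.hypot(*(q-c).T)<.033];print("neck",fit(q,c,np.array([1,0.]),.0265))
g=(abs(P[...,2]-.129)<.004);q=P[g][:,:2]-c;rr=np.hypot(*q.T);q=q[rr<.03];print("radii",np.percentile(np.hypot(*q.T),[1,5,50,99]),q.mean(0))
for n in("side","scene"):
    P=np.load(n+"_h.npz")["P"];g=(abs(P[...,2]-.129)<.003);q=P[g][:,:2];q=q[np.hypot(*(q-c).T)<.033];print(n,"neck",len(q),fit(q,c,np.array([1,0.]),.0265))
z=np.load("wrist_h.npz");f=z["f"];P=z["P"]
dark=(f.max(-1)<60)&(np.hypot(P[...,0]-c0[0],P[...,1]-c0[1])<.02);print("hole px",np.argwhere(dark).mean(0),dark.sum(),np.nanmean(P[dark],0))
E
```

```text
wrist (25, array([ 0.11, -0.14, 44.61]))
side (24, array([-0.15, -1.68, 44.91]))
scene (25, array([-2.14, -1.54, 45.06]))
neck (35, array([-0.74,  0.14, 25.51]))
radii [0.01311422 0.01379865 0.02145549 0.02663501] [-0.00124386  0.00097989]
side neck 179 (25, array([-0.32, -1.96, 25.48]))Traceback (most recent call last):
  File "<stdin>", line 18, in <module>
  File "<stdin>", line 8, in fit
    return func(*args, **kwargs)
    vector_fun = VectorFunction(
        fun_wrapped,
    ...<6 lines>...
        workers=workers
    )
    self._update_fun()
    ~~~~~~~~~~~~~~~~^^
    self.f = self.fun_wrapped(xp_copy(self.x))
             ~~~~~~~~~~~~~~~~^^^^^^^^^^^^^^^^^
    return np.atleast_1d(self.fun(x))
                         ~~~~~~~~^^^
    return self.f(x, *self.args, **self.kwargs)
           ~~~~~~^^^^^^^^^^^^^^^^^^^^^^^^^^^^^^
  File "<stdin>", line 8, in <lambda>
ValueError: operands could not be broadcast together with shapes (0,) (2,)
```

send_rows:
  commands: "27.8 29.9 0 0; 27.8 29.9 0 0; 27.8 29.9 0 0; 27.8 29.9 0 0; 27.8 29.9 0 0"

```text
time_s: 19.35
eef_pos: [0.5558, -0.0322, 0.2366]
orientation: [0.643, 0.766, -0.001, -0.001]
wrist_force: [1.0, -0.4, -0.1]
grip_width: 0.0081
grasp_force: 60.4
```

send_rows:
  commands: "27.8 29.8 0 0; 0 0 10 0; 0 0 5 0; 0 0 0 0; 0 0 0 0"

```text
time_s: 19.85
eef_pos: [0.5795, -0.0021, 0.2226]
orientation: [0.644, 0.765, -0.0, -0.0]
wrist_force: [-0.3, -0.8, 0.1]
grip_width: 0.0082
grasp_force: 60.4
```

```bash
python3 st.py; python3 hold.py; python3 -c "
from h import *
print(togo((.5799,-.0007,.2231),10))"
python3 -c "
import cv2
a=cv2.imread('pics/side_h.png')[140:290,220:370];b=cv2.imread('pics/scene_h.png')[120:270,240:390]
import numpy as np
cv2.imwrite('pics/c4.png',np.hstack([cv2.resize(a,(400,400)),cv2.resize(b,(400,400))]))"
```

```text
time_s 19.85
q [-0.4013  0.4927  0.4299  1.7496 -0.2439  0.9527  0.2984]
eef_pos [ 0.5795 -0.0021  0.2226]
wrist_force [-0.2726 -0.836   0.0724]
ft_torque [0.0051 0.0319 0.0091]
grip_width 0.0082
grasp_force 60.3736
9.87
wrist 16617 z-tcp [-0.0443 -0.0191  0.0292]
 plane slope x,y [-0.013 -0.011] z centre-tcp -0.0039 15
 circle ((621.977294921875, 5.121192932128906), 47.2760009765625) expected [0.6233 0.0055 0.2226]
side 918 z-tcp [-0.0756 -0.0193  0.0289]
 plane slope x,y [-0.004 -0.01 ] z centre-tcp -0.0041 13
 circle ((622.3873901367188, 4.480027675628662), 47.26545715332031) expected [0.6233 0.0055 0.2226]
scene 929 z-tcp [-0.0783 -0.0177  0.0216]
 plane slope x,y [-0.006 -0.01 ] z centre-tcp -0.0066 13
 circle ((620.393310546875, 5.595217227935791), 49.02121353149414) expected [0.6233 0.0055 0.2226]
(array([ 0.8,  0.2, -0. ]), np.float64(-0.0014980692539704906), np.float64(9.91))
```

View pics/c4.png

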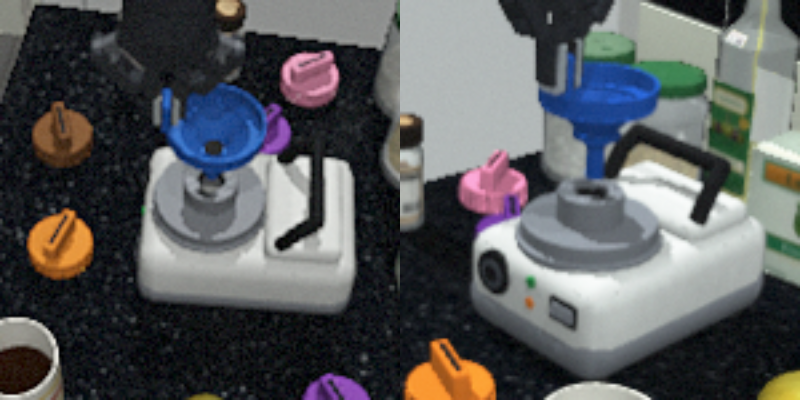

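The funnel hangs upright above the open neck, with its spout in line with the mouth in both views: crop (210,180) on the left, (595,180) on the right.

send_rows:
  commands: "0.8 0.2 8 0; 0 0 9 0; 0 0 10 0; 0 0 9 0; 0 0 0 0"

```text
time_s: 20.5
eef_pos: [0.5793, -0.0002, 0.185]
orientation: [0.643, 0.766, -0.001, -0.001]
wrist_force: [-0.1, 0.3, -0.7]
grip_width: 0.008
grasp_force: 60.4
```

```bash
python3 tq.py; python3 -c "
from h import *
print(togo((.5799,-.0007,.186),10))"
```

```text
[-0.003  0.052  0.013] [-0.1  0.3 -0.7] 9.97
(array([-0.6,  0.5, -1. ]), np.float64(-0.0005847599590647752), np.float64(9.97))
```

send_rows:
  commands: "0 0.2 1 0; 0 0 1 0; 0 0 1 0; 0 0 1 0; 0 0 0 0"

```text
time_s: 21.0
eef_pos: [0.5802, -0.0001, 0.1826]
orientation: [0.643, 0.766, 0.0, 0.0]
wrist_force: [-0.5, -0.0, -1.2]
grip_width: 0.0076
grasp_force: 60.4
```

```bash
python3 tq.py
```

```text
[-0.023 -0.049 -0.01 ] [-0.5 -0.  -1.2] 9.97
```

send_rows:
  commands: "-0.5 0 1 0; 0 0 1 0; 0 0 1 0; 0 0 0 0"

```text
time_s: 21.4
eef_pos: [0.5802, -0.0006, 0.1795]
orientation: [0.643, 0.766, -0.0, -0.0]
wrist_force: [-0.4, 0.0, -0.8]
grip_width: 0.008
grasp_force: 60.4
```

```bash
python3 tq.py
```

```text
[ 0.003  0.036 -0.018] [-0.4  0.  -0.8] 9.97
```

send_rows:
  commands: "0 0 0.8 0; 0 0 0.8 0; 0 0 0.4 0; 0 0 0 0"

```text
time_s: 21.8
eef_pos: [0.5802, -0.0006, 0.1776]
orientation: [0.643, 0.766, -0.0, -0.0]
wrist_force: [0.7, -0.4, -1.5]
grip_width: 0.0079
grasp_force: 60.4
```

```bash
python3 tq.py
```

```text
[-0.076  0.084  0.023] [ 0.7 -0.4 -1.5] 9.96
```

send_rows:
  commands: "0 0 0.5 0; 0 0 0.5 0; 0 0 0 0"

```text
time_s: 22.1
eef_pos: [0.5803, -0.0008, 0.177]
orientation: [0.643, 0.766, 0.0, 0.0]
wrist_force: [-4.0, -1.2, 7.8]
grip_width: 0.0079
grasp_force: 61.5
```

```bash
python3 tq.py
```

```text
[ 0.004  0.597 -0.035] [-4.  -1.2  7.8] 9.96
```

send_rows:
  commands: "0 0 -0.4 0; 0 0 0 0"

```text
time_s: 22.3
eef_pos: [0.5803, -0.0007, 0.1771]
orientation: [0.643, 0.766, 0.0, 0.0]
wrist_force: [-1.0, -0.2, 3.0]
grip_width: 0.0081
grasp_force: 60.9
```

send_rows:
  commands: "0 0 0 0; 0 0 0 0; 0 0 0 0"
  claw: -0.3

```text
time_s: 22.6
eef_pos: [0.5803, -0.0006, 0.177]
orientation: [0.643, 0.766, -0.0, 0.0]
wrist_force: [1.2, -1.0, 0.1]
grip_width: 0.0298
grasp_force: 0.0
```

send_rows:
  commands: "0 0 -5 0; 0 0 -20 0; 0 0 -30 0; 0 0 -35 0; 0 0 0 0"

```text
time_s: 23.1
eef_pos: [0.582, -0.0009, 0.2714]
orientation: [0.643, 0.766, 0.002, 0.002]
wrist_force: [-0.0, -0.5, -0.7]
grip_width: 0.0298
grasp_force: 0.0
```

```bash
cat > chk.py <<'E'
from h import *
c=np.array([.6237,.007])
for n in("wrist","side","scene"):
    d=snap(n);save(d,n+"_f.png");P=cloud(d)
    hsv=cv2.cvtColor(d["frame"],cv2.COLOR_RGB2HSV);H,S,V=[hsv[...,i].astype(int) for i in range(3)]
    b=(H>=98)&(H<=118)&(S>150)&(np.hypot(P[...,0]-c[0],P[...,1]-c[1])<.06)&(P[...,2]>.1)&(P[...,2]<.23);q=P[b]
    w=q[:,:2]-c;k=(np.hypot(*w.T)>.039)&(np.hypot(*w.T)<.049)&(q[:,2]<.185)&(q[:,2]>.16);r=q[k];w=w[k]
    a=np.floor(np.arctan2(w[:,1],w[:,0])/(np.pi/12)).astype(int);T=[]
    for i in np.unique(a):
        g=r[a==i]
        if len(g)>6 and i not in(-12,-11,-10,10,11): T.append(g[g[:,2]>=np.percentile(g[:,2],75)].mean(0))
    T=np.array(T);o=np.linalg.lstsq(np.c_[T[:,:2]-c,np.ones(len(T))],T[:,2],rcond=None)[0]
    print(n,len(q),"slopes",o[:2].round(3),"rim z",o[2].round(4),"tab top",np.percentile(q[:,2],99).round(4),"circ",cv2.minEnclosingCircle((T[:,:2]*1000).astype(np.float32)))
a=cv2.imread('pics/side_f.png')[140:290,200:350];b=cv2.imread('pics/scene_f.png')[120:270,240:390]
cv2.imwrite('pics/c5.png',np.hstack([cv2.resize(a,(400,400)),cv2.resize(b,(400,400))]))
E
python3 chk.py
```

```text
wrist 8666 slopes [-0.005  0.009] rim z 0.1729 tab top 0.2056 circ ((624.5388793945312, 6.257643699645996), 43.84303665161133)
side 939 slopes [-0.016 -0.006] rim z 0.172 tab top 0.2045 circ ((624.8685302734375, 4.929133415222168), 44.03926467895508)
scene 1011 slopes [-0.008 -0.021] rim z 0.1699 tab top 0.2032 circ ((624.0597534179688, 4.22769832611084), 44.57747268676758)
```

View pics/c5.png

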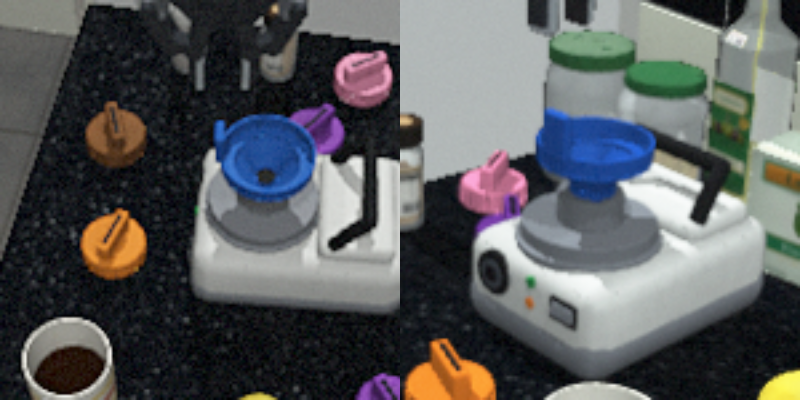

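The funnel is seated: its rim is at about 172 mm and its tab top at 205 mm, as they should be home in the neck, and it is level. The cap stands upright and the gripper is clear.

```bash
python3 -c "
from workcell import robot
print(robot.close_job())"
```

```text
the job is handed in; nothing more can be done
None
```

The job is handed in: the orange cap is unlocked, lifted off and standing upright on the worktop, and the blue funnel is home and upright in the filler neck. One setdown was firm: lowering the cap, I briefly pressed it on the worktop with about 35 N before easing off.

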